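Wake the counter scanner and show it the ticket book

ROBOT

A 6-joint arm with a two-finger parallel gripper is mounted at the origin on the work surface; the furniture and walls round the work are solid. World frame = base frame: x ahead of the robot, y to its left, z up, the work surface at z = 0. Lengths are in m, angles in rad, forces in N, time in s.
With the tool pointing down it reaches from about 0.275 to 0.875 m from the base axis. Payload 12.5 kg.
Tool frame: the origin (TCP) lies at the very end of the fingers, on their centre line; the grasp point (between the pads) lies 19 mm behind it; z points along the fingers, y is the line along which they close (so a half turn about z gives the same grasp; the last joint's range is limited). The gripper opens to 85 mm and grips with 20 to 120 N. Pads are 22 mm wide; open, the fingers measure 114 mm over their backs; the gripper's body (76 mm by 85 mm) begins 54 mm behind the grasp point. The pads swing forward as they close: fully open they stand 13 mm farther back than shut.
Start: joints at [-1.398, 0.351, 1.652, -0, 1.139, -0.085], TCP at [0.14, -0.532, 0.231] pointing down, gripper open.
Joint ranges: [-2.75, 2.75], [-0.79, 2.1], [0.01, 2.65], [-1.57, 4.71], [0.07, 3.14], [-2.87, 2.87]. Speed limits (rad/s): [2.22, 2.22, 2.79, 3.14, 3.14, 3.14].

INTERFACE

Orientations are given as a 3x3 rotation matrix whose columns are the frame's x, y, z axes.
In Python, from bench import manip gives the robot as it stands. Calls block until the motion is done:
- manip.move_ptp(position, orientation): joint-space move of the TCP to a pose.
- manip.move_l(position, attitude=None, max_speed=0.15): straight line of the TCP; attitude=None keeps the orientation; max_speed is the mean speed in m/s.
- manip.move_j(angles): joint-space move.
- manip.set_gripper(opening, effort=None): opening from 0.0 (shut) to 1.0 (fully open); effort is the grip in N (None keeps the last); returns when the fingers have stopped.
- manip.dwell(seconds).
- manip.inverse_kinematics(position, orientation): joint angles nearest the present ones, or None.
- manip.grab_frame(name): name is "side" or "top" or "wrist"; returns (picture, depth): 400x640x3 uint8, red, green, blue; 400x640 float32, m along the optical axis (not along the pixel's ray), 0 where there is no reading.
- manip.get_calibration(name): a dict with "camera_matrix" (3x3 intrinsics, pixels), "k1" (the pictures are not rectified: a ray, as slopes to the right and down, at radius r is drawn at 1 + k1 r^2 times it, then the intrinsics apply), "R" (3x3) and "t" (3): a world point X has camera coordinates R X + t. Camera axes: x right, y down, z forward; pixel columns grow to the right and rows downward; lengths in m; the calibration is good to about 2 mm. A picture is of the moment at which its call begins: read the wrist's pose just before it. get_calibration takes no time and is no camera call; for the wrist camera it gives the pose at the moment of the call.
A pose or a line that the arm cannot do raises manip.Unreachable and nothing moves.
- manip.sign_off(): hands the job in; it is judged then, once.
Trained networks look in the newest picture that a camera, given by its name, has taken for a name from the list of things; names that differ only in an ending like _2 or _b are one class to them, and where a whole thing is asked for, a point or a joint stands for the part that bears it (a point fixed in the world has none). Each returns a list of dicts, best first, with "confidence" (0 to 1); they miss things now and then, are a little off and sometimes report something else, mostly with a low value. They report only what shows in the picture. A call takes as long as a camera call.
- manip.look_for(camera, name): "at" ([x, y, z] in m, in world coordinates, good to about 4 mm: the middle of the surface that is visible of it).
Readings, each from a call of its own:
- manip.current_time(): time.
- manip.current_qpos(): joint angles.
- manip.current_joint_vel(): joint speeds.
- manip.current_joint_torque(): joint torques, N m.
- manip.current_ee_pos(): TCP position.
- manip.current_tcp_rot(): TCP orientation.
- manip.current_force(): force on the tool from outside, world axes, zero at the start.
- manip.current_ft_torque(): the same for the moment, N m.
- manip.current_grip_width(): opening from 0.0 (shut) to 1.0 (fully open).
- manip.current_grip_force(): force on a finger pad.
Only numpy, scipy, OpenCV 4.12 (cv2) and the standard library are available. Lean on these libraries where they do the work, as an engineer would, in place of code of your own. Each camera call takes 0.05 s, during which the arm holds its last target. There are 200 camera calls.

TASK

Wake the scanner that is clamped on its side on the counter: squeeze its trigger all the way in against the grip, then let it spring right back. Then draw the ticket book out of its slanted holder and hold it up straight and still, facing the scanner square on, with the middle of its cover (the printed side) about 10 cm in front of the middle of the scanner's window. Finish while still holding it there in the gripper, the book touching nothing else, and leave the other things on the counter where they are.

Things in the scene. Friction and masses are not known exactly. Their poses are not given: they have to be found in the camera images.
- scanner: Grey pistol-shaped hand scanner lying on its side, clamped on a fixed stand. Origin on the counter under the middle of its head; z up; y is the way it looks; its grip points along -x. Head: 54 mm in x, y -55 to +76, z 117 to 185 mm. Stand's foot: x -105 to +45, y -55 to +45 mm, 12 mm high. The trigger is beside the grip on its +y side.
- window (a point): The middle of the scanner's window, at (0, 77, 150) mm in the scanner's frame; same axes as scanner: y looks straight out of the window, z up.
- grip (a point): The middle of the scanner's fixed grip at the place to squeeze, (-75, -15, 150) mm in the scanner's frame, same axes. The grip is a bar 30 mm thick (y -30 to 0), 32 mm high (z 134 to 166), from x = -19 to -134 mm; open air above it, beside it and below it down to the stand's foot.
- trigger (a joint): The scanner's black trigger: lever 62 mm long, 10 mm thick, z 138 to 162 mm; upright hinge at (-28, 7) mm in the scanner's frame. 0 rad = sprung out; 0.30 rad = fully in, at its stop, parallel to the grip, outer face at y = +12 mm. At the pad it takes 2 N to start, 7 N when fully in, and it springs back. Grip and trigger together: 42 mm when in, 56 mm at rest.
- trigger_pad (a point): The middle of the trigger where a finger presses it, 47 mm from its hinge; at rest at about (-73, 21, 150) mm in the scanner's frame, squeezed at (-75, 7, 150) mm.
- holder: Black one-pocket desk holder, fixed. Origin on the counter under it, z up; its front faces -x (the robot, give or take its yaw). The pocket leans back 0.60 rad from upright, top away from the robot (+x); 109 mm wide, 22 mm deep, front lip 40 mm and back plate 85 mm up the slope from the pocket floor. Foot 135 x 116 mm.
- ticket_book: Stiff white pad 152 x 102 x 17 mm (x, y, z), 0.12 kg, dark band along its +x end. Origin in the middle of its back face; x along its length, z out of the printed cover. Starts in the holder, +x end up, cover towards the robot, leaning back 0.60 rad; its upper 67 mm stand free of the holder. It draws out up the slope, along its x.
- cover (a point): The middle of the book's printed cover, 17 mm from its origin along its z.
- calculator: Grey desk calculator, 120 x 70 x 16 mm, lying on the counter; origin at the middle of its underside. Bystander.
- service_bell: Chrome desk bell, 83 mm across, 58 mm high; origin at the middle of its underside. Bystander.
- label_block: White block of labels, 35 x 70 x 31 mm; origin at the middle of its underside. Bystander.
- tape_measure: Rolled yellow tape measure, 54 x 49 x 18 mm; origin at the middle of its underside. Bystander.

How it is judged:
On the way, in this order (a step that is already met when the one before it is completed fails the run):
1. the trigger is squeezed all the way in (value of joint trigger above 0.25 rad), for 0.1 s.
2. the trigger is let go and has sprung back (value of joint trigger below 0.06 rad), for 0.1 s.
3. the ticket book is drawn out of the holder by the fingers (contact force between ticket_book and the fingers above 1 N and contact force between ticket_book and holder below 0.05 N and distance between ticket_book and holder above 0.14 m), for 0.1 s.
At the end, for the whole second after the job is handed in: The fingers alone hold the book still, upright within 0.26 rad (dark band up, origin over 105 mm high), cover square to the window within 0.30 rad, its middle 50-150 mm in front, within 35 mm sideways, 35 mm below to 45 mm above; trigger under 0.06 rad (angle between ticket_book's own x axis and vertical below 0.26 rad and angle between ticket_book's own z axis and vertical between 1.311 and 1.831 rad and angle between the z axis of ticket_book and the y axis of window, either way round below 0.3 rad and z of window in the frame of ticket_book above 0.03 m and y of cover in the frame of window between 0.05 and 0.15 m and x of cover in the frame of window between -0.035 and 0.035 m and z of cover in the frame of window between -0.035 and 0.045 m and contact force between ticket_book and the fingers above 1 N and contact force between ticket_book and holder below 0.05 N and contact force between ticket_book and scanner below 0.05 N and contact force between ticket_book and calculator below 0.05 N and contact force between ticket_book and service_bell below 0.05 N and contact force between ticket_book and label_block below 0.05 N and contact force between ticket_book and tape_measure below 0.05 N and height (world z) of ticket_book above 0.105 m and linear speed of ticket_book below 0.03 m/s and angular speed of ticket_book below 0.2 rad/s and value of joint trigger below 0.06 rad); the arm keeps its last pose, push and grip.
It fails at once if a bystander is pushed more than 30 mm from its place (distance of any of calculator, service_bell, label_block, tape_measure from where it was at the start of the episode above 0.03 m).
It also fails if it takes over 45 s, if anything falls off the work surface, if the arm or the gripper's body presses on something with over 40 N, if the wrist force passes 120 N, or if a joint passes its speed limit or range.

## Working session

There is one attempt and no reset: what is moved stays moved. The work goes in short steps, each a Python script; the robot and the scene stay as the last script left them, time stands still between calls to the robot, and variables do not carry over. Pictures are saved under pics/ and viewed, at most 10 in all, crops included, and the job is handed in when it is done.

```bash
ls; mkdir -p pics; python3 - <<'E'
from bench import manip
import cv2,numpy as np
for c in ["side","top"]:
    p,d=manip.grab_frame(c); cv2.imwrite(f"pics/{c}0.png",p[:,:,::-1]); np.savez(f"{c}0.npz",p=p,d=d)
    k=manip.get_calibration(c); print(c,k["camera_matrix"].tolist(),k["k1"],-k["R"].T@k["t"])
    for n in ["scanner","window","grip","trigger","trigger_pad","holder","ticket_book","cover","calculator","service_bell","label_block","tape_measure"]:
        r=manip.look_for(c,n)
        print(n,[(np.round(x["at"],3).tolist(),round(x["confidence"],2)) for x in r[:2]])
print(manip.current_time())
E
```

```text
pics
side [[485.8377369752458, 0.0, 319.32595561120047], [0.0, 485.8377369752458, 193.58767442710922], [0.0, 0.0, 1.0]] -0.09836817354366116 [ 1.22538784 -0.33411143  0.79746051]
scanner [([0.462, -0.301, 0.144], 0.74), ([0.362, -0.17, 0.015], 0.59)]
window [([0.46, -0.3, 0.143], 0.76)]
grip [([0.458, -0.299, 0.145], 0.78)]
trigger [([0.388, -0.26, 0.159], 0.64), ([0.548, 0.16, 0.018], 0.37)]
trigger_pad [([0.394, -0.258, 0.156], 0.52)]
holder [([0.43, -0.021, 0.009], 0.95)]
ticket_book [([0.453, -0.026, 0.151], 0.92), ([0.361, -0.173, 0.014], 0.61)]
cover [([0.456, -0.03, 0.15], 0.58)]
calculator [([0.362, -0.173, 0.014], 0.91)]
service_bell [([0.524, -0.17, 0.033], 0.9)]
label_block [([0.61, 0.078, 0.033], 0.93), ([0.461, -0.301, 0.141], 0.2)]
tape_measure [([0.548, 0.158, 0.017], 0.7)]
top [[365.86161964222765, 0.0, 322.5678407139684], [0.0, 365.86161964222765, 197.33964928569924], [0.0, 0.0, 1.0]] -0.005114590380911779 [ 0.38613203 -0.08484142  1.01650169]
scanner [([0.421, -0.279, 0.17], 0.7)]
window [([0.42, -0.286, 0.164], 0.65)]
grip [([0.419, -0.284, 0.168], 0.72)]
trigger [([0.42, -0.284, 0.168], 0.28)]
trigger_pad [([0.4, -0.269, 0.159], 0.61)]
holder [([0.386, -0.022, 0.053], 0.75)]
ticket_book [([0.431, -0.019, 0.122], 0.58)]
cover [([0.428, -0.02, 0.122], 0.91), ([0.539, 0.16, 0.021], 0.73)]
calculator [([0.35, -0.171, 0.011], 0.94)]
service_bell [([0.5, -0.164, 0.04], 0.56)]
label_block [([0.403, -0.27, 0.162], 0.71), ([0.6, 0.087, 0.033], 0.59)]
tape_measure [([0.539, 0.158, 0.021], 0.66)]
1.3
```

View pics/side0.png

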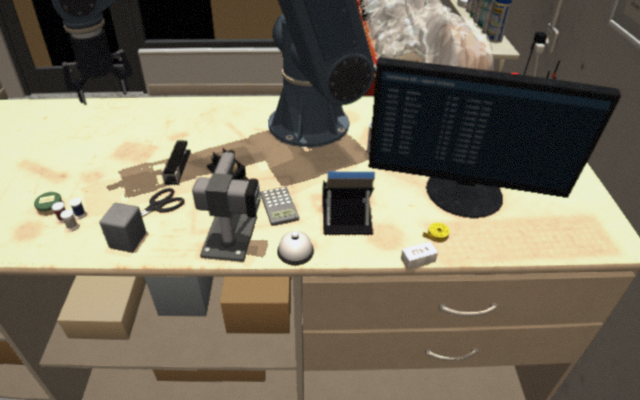

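View pics/top0.png

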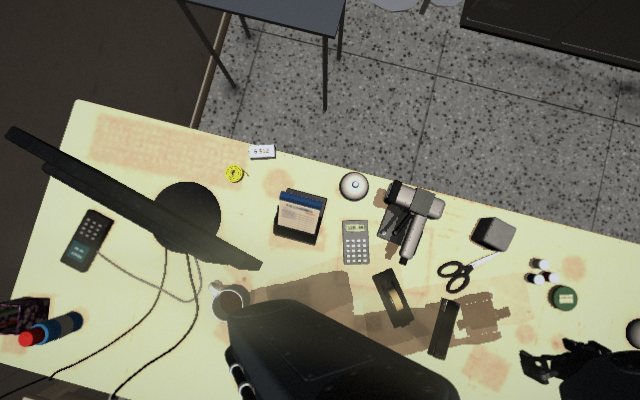

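The side view shows the scanner at about (230,205), grip pointing away towards the robot. The bell is at (295,247), the calculator at (280,205) and the holder with the book at (349,200). The monitor is close by on the right. In the top view the scanner head spans (388,190)-(443,207), with the grip end at (405,258), the holder at (300,215) and the monitor's edge at (260,268). Next I'll measure with depth.

```bash
cat > h.py <<'E'
import numpy as np,cv2
from bench import manip
def cloud(d,k):
    K=k["camera_matrix"]; v,u=np.mgrid[0:400,0:640]
    D=np.array([k["k1"],0,0,0,0.])
    s=cv2.undistortPoints(np.stack([u.ravel(),v.ravel()],1).astype(float)[:,None],K,D)[:,0].reshape(400,640,2)
    P=np.dstack([s[...,0]*d,s[...,1]*d,d]); X=(P-k["t"])@k["R"]
    X[d<=0]=np.nan; return X
E
python3 - <<'E'
from h import *
C={}
for c in ["top","side"]:
    z=np.load(c+"0.npz"); C[c]=cloud(z["d"],manip.get_calibration(c)); C[c+"p"]=z["p"]
def box(X,lo,hi): return np.all((X>lo)&(X<hi),axis=-1)
def rect(P):
    (c,s,a)=cv2.minAreaRect((P[:,:2]*1000).astype(np.float32)); return np.round(c,1),np.round(s,1),round(a,1)
for c in ["top","side"]:
    X=C[c]
    m=box(X,[.3,-.42,.172],[.6,-.18,.2]); P=X[m]; print(c,"head",len(P),P.mean(0),rect(P),np.percentile(P[:,2],[5,50,95]))
    m=box(X,[.25,-.42,.13],[.6,-.18,.171]); P=X[m]; print("grip",len(P),P.mean(0),rect(P),np.percentile(P[:,2],[5,50,95]))
    m=box(X,[.3,-.1,.07],[.6,.06,.3]); P=X[m]; print("book",len(P),P.min(0),P.max(0),rect(P))
    m=box(X,[.2,-.1,.25],[.7,.4,.7]); P=X[m]; print("monitor",len(P),P.min(0) if len(P) else 0,P.max(0) if len(P) else 0)
X=C["top"];p=C["topp"]
# book cover plane fit
m=box(X,[.36,-.08,.095],[.5,.04,.2]); P=X[m]; col=p[m]
w=(col.min(1)>110); Q=P[w]; c=Q.mean(0); n=np.linalg.svd(Q-c)[2][2]; n*=np.sign(n[2]); print("cover",len(Q),c,n,"tilt",np.arctan2(n[2],-n[0]),"yaw",np.arctan2(-n[1],-n[0]), np.abs((Q-c)@n).mean())
np.savez("cl.npz",**C)
# local crops scaled
a=cv2.resize(C["topp"][160:280,250:460],None,fx=3.8,fy=3.8,interpolation=cv2.INTER_CUBIC)
cv2.imwrite("pics/tc.png",a[:,:,::-1])
E
```

```text
top head 1239 [ 0.45048755 -0.29534312  0.18084096] (array([ 450.7, -297.2]), array([130.9,  56.1]), 67.6) [0.17536622 0.18093044 0.18578865]
grip 1035 [ 0.37924249 -0.28252111  0.16020174] (array([ 405.1, -300.5]), array([194.8, 119.9]), 11.2) [0.14425062 0.16251418 0.16707409]
book 1435 [ 0.36705237 -0.08041331  0.0700656 ] [0.47584786 0.04392473 0.16124719] (array([421.5, -20.4]), array([116.8,  88.4]), 74.6)
monitor 13819 [ 0.20000511 -0.09999084  0.25006506] [0.52522337 0.39998343 0.69996983]
side head 1209 [ 0.45811326 -0.29458983  0.18140395] (array([ 451.9, -294.7]), array([130.4,  59.2]), 68.0) [0.17381053 0.18143459 0.18659261]
grip 1525 [ 0.43836759 -0.2900117   0.15455429] (array([ 405.8, -264. ]), array([128.9, 178. ]), 59.5) [0.13324394 0.15708382 0.16857752]
book 1071 [ 0.37204913 -0.07835687  0.0700422 ] [0.47722454 0.04092971 0.1633834 ] (array([426.4, -19.4]), array([115.6,  83.6]), 74.2)
monitor 13884 [ 0.20019049 -0.09996707  0.25000049] [0.52662496 0.39999824 0.46723184]
cover 621 [ 0.42611049 -0.02193366  0.12148468] [-0.7855567   0.21671536  0.57959911] tilt 0.6356599492658926 yaw -0.2691793969350061 0.0007591774391036019
```

View pics/tc.png

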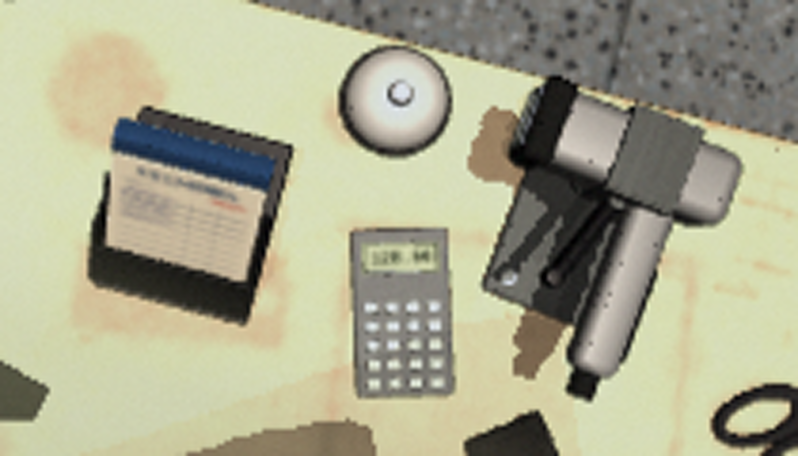

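The enlarged crop shows the book's cover facing the robot with its dark band at the top, the trigger to the left of the grip (tip at about (550,275) in the crop), and the bell and calculator between holder and scanner. Now I'll refine both frames and check reachability.

```bash
cat >> h.py <<'E'
def rotz(a): c,s=np.cos(a),np.sin(a); return np.array([[c,-s,0],[s,c,0],[0,0,1.]])
YS=np.deg2rad(-22.3); RS=rotz(YS)
OS=np.array([.4513,-.296,0])-RS@[0,.0105,0]
S=lambda x,y,z: OS+RS@np.array([x,y,z])/1000
TH=.60; YH=-.269
XB=rotz(YH)@[np.sin(TH),0,np.cos(TH)]; ZB=rotz(YH)@[-np.cos(TH),0,np.sin(TH)]; YB=np.cross(ZB,XB)
def tool(z,y): return np.stack([np.cross(y,z),y,z],1)
E
python3 - <<'E'
from h import *
C=np.load("cl.npz")
for c in ["top","side"]:
    X=C[c]; L=((X-OS)@RS)*1000
    def sel(lo,hi): return L[np.all((L>lo)&(L<hi),axis=-1)]
    P=sel([-120,-45,155],[-40,4,175]); print(c,"grip y",np.percentile(P[:,1],[2,50,98]).round(1),"n",len(P),"slope",np.polyfit(P[:,0],P[:,1],1)[0].round(3))
    P=sel([-150,-45,140],[-40,4,175]); print(" grip xmin",np.percentile(P[:,0],1).round(1))
    P=sel([-200,-45,172],[100,100,200]); print(" head x,y",np.percentile(P[:,0],[1,99]).round(1),np.percentile(P[:,1],[1,99]).round(1))
    P=sel([-95,8,140],[-60,45,170]); print(" trig y",np.percentile(P[:,1],[2,50,98]).round(1),np.percentile(P[:,2],[50]),len(P))
    c0=np.array([.4261,-.0219,.1215]); B=(X-c0)@np.stack([XB,YB,ZB],1)*1000
    m=np.all((B>[-25,-70,-6])&(B<[90,70,6]),axis=-1); P=B[m]
    print(" book x",np.percentile(P[:,0],[1,99]).round(1),"y",np.percentile(P[:,1],[1,50,99]).round(1),"z",P[:,2].mean().round(2))
    m=np.all((B>[20,-70,-40])&(B<[90,70,6]),axis=-1); P=B[m]; print(" all x max",np.percentile(P[:,0],[99]),np.percentile(P[:,2],[2,50]))
    q=X[(X[...,2]>.2)&(X[...,2]<.75)&(X[...,1]>.03)&(X[...,0]>.3)]; 
    if len(q): print(" mon",q.min(0),q.max(0), q[q[:,1].argmin()])
E
```

```text
top grip y [-33.4 -17.1  -3.2] n 479 slope 0.023
 grip xmin -147.7
 head x,y [-27.7  26.2] [-43.8  73.2]
 trig y [11.7 20.6 29. ] [160.06606591] 82
 book x [-24.2  47.4] y [-48.9  -0.   49.2] z -0.46
 all x max [47.93289294] [-15.89225508  -1.38141555]
 mon [0.30044685 0.05871395 0.20000482] [0.92851872 0.66516876 0.35509698] [0.33539117 0.05871395 0.34713322]
side grip y [-32.3 -14.4  -1.6] n 291 slope -0.014
 grip xmin -147.4
 head x,y [-26.6  28.7] [-43.6  75.6]
 trig y [15.2 24.  30.9] [157.9782977] 104
 book x [-1.9 50.8] y [-47.4   2.5  52. ] z -2.27
 all x max [50.80856984] [-16.3095075  -10.72232906]
 mon [0.30003153 0.0591982  0.20003062] [0.58237808 0.79354986 0.44533724] [0.33588546 0.0591982  0.34809301]
```

```bash
cat >> h.py <<'E'
DN=np.array([0,0,-1.])
RSQ=tool(DN,RS@[0,1,0])
TOP=np.array([.4261,-.0219,.1215])+.049*XB+.001*YB-(.0012+.0085)*ZB   # mid of book's top edge
GR=tool(-XB,-ZB)      # grasp attitude; sign flipped below if wanted
DEP=.051
ZF=RS@[0,-1,0]
COV=S(0,177,162)      # target cover middle
E
python3 - <<'E'
from h import *
print("sq",S(-75,-9,131),"TOP",TOP,"COV",COV)
f=lambda p,R:(lambda q:None if q is None else np.round(q,2).tolist())(manip.inverse_kinematics(p,R))
for s in (1,-1):
    R=tool(DN,s*RS@[0,1,0]); print(s,f(S(-75,-9,131),R),f(S(-75,-5,230),R))
    G=tool(-XB,s*ZB)
    for d in (.12,0,-DEP): print(" book",d,f(TOP+d*XB,G))
    for d in (.1,.2,.25): print(" lift",d,f(TOP+(d-DEP)*XB,G))
    F=tool(DN,s*ZF); p=COV-.0085*ZF+[0,0,.076-DEP]; print(" fin",f(p,F),f(p+[0,0,.12],F))
E
```

```text
sq [ 0.37450988 -0.28558238  0.131     ] TOP [ 0.46075609 -0.03041675  0.15646441] COV [ 0.51447945 -0.14195258  0.162     ]
1 [-0.75, 0.35, 1.94, -0.0, 0.85, -1.93] [-0.74, 0.21, 1.85, -0.0, 1.08, -1.92]
 book 0.12 None
 book 0 None
 book -0.051 None
 lift 0.1 None
 lift 0.2 None
 lift 0.25 None
 fin [-0.34, 0.37, 1.74, -0.0, 1.03, 1.62] [-0.34, 0.25, 1.59, -0.0, 1.29, 1.62]
-1 [-0.75, 0.35, 1.94, -0.0, 0.85, 1.21] [-0.74, 0.21, 1.85, -0.0, 1.08, 1.22]
 book 0.12 [-0.2, 0.6, 1.31, 0.04, 1.83, 0.07]
 book 0 [-0.19, 0.6, 1.59, 0.04, 1.55, 0.06]
 book -0.051 [-0.19, 0.61, 1.69, 0.05, 1.43, 0.06]
 lift 0.1 [-0.2, 0.59, 1.49, 0.04, 1.66, 0.06]
 lift 0.2 [-0.2, 0.61, 1.23, 0.04, 1.89, 0.07]
 lift 0.25 [-0.2, 0.64, 1.08, 0.04, 2.01, 0.07]
 fin [-0.34, 0.37, 1.74, -0.0, 1.03, -1.52] [-0.34, 0.25, 1.59, -0.0, 1.29, -1.52]
```

```bash
python3 - <<'E'
from h import *
R=tool(DN,RS@[0,-1,0])
manip.move_ptp(S(-75,-4,270),R)
manip.move_l(S(-75,-4,133),max_speed=.1); print(manip.current_force().round(1) if hasattr(manip.current_force(),'round') else manip.current_force())
p,d=manip.grab_frame("side"); cv2.imwrite("pics/sq1.png",cv2.resize(p[100:280,120:360],None,fx=3,fy=3)[:,:,::-1])
manip.set_gripper(.72,20); print(manip.current_grip_width(),np.round(manip.current_force(),1),manip.current_grip_force(),manip.current_time())
E
```

```text
[0.3 0.2 0.3]
0.7206877083322415 [0.4 1.3 1.5] 1.174003779888153 4.5417
```

View pics/sq1.png

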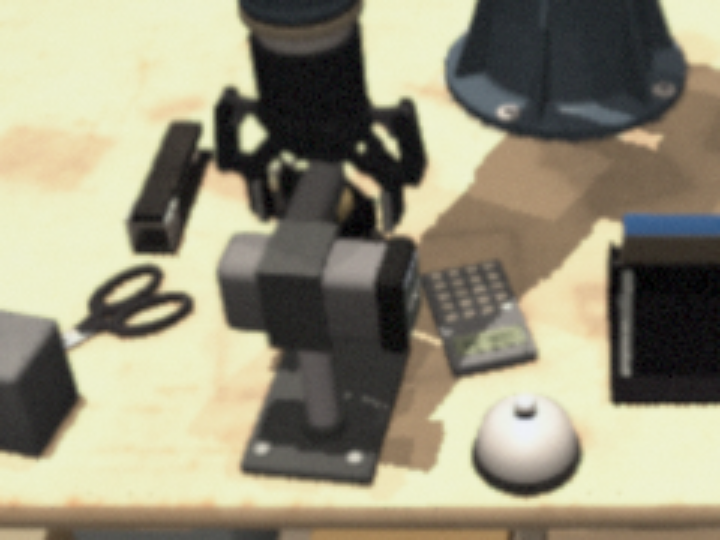

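The picture shows the open fingers on either side of the grip and trigger, at about (262,190) and (390,205). Next I'll shift towards the grip side and squeeze.

```bash
python3 - <<'E'
from h import *
st=lambda t:print(t,round(manip.current_grip_width(),3),np.round(RS.T@np.array(manip.current_force()),1),round(manip.current_grip_force(),1),round(manip.current_time(),2))
manip.move_l(S(-75,-10.5,133),max_speed=.05); st("shift")
manip.set_gripper(.55,20); st("55")
manip.set_gripper(.40,20); st("sq")
manip.dwell(.3); st("hold")
p,d=manip.grab_frame("top"); cv2.imwrite("pics/sq2.png",cv2.resize(p[170:270,370:470],None,fx=5,fy=5)[:,:,::-1])
E
```

```text
shift 0.721 [-1.1  4.  -1. ] 1.7 4.83
55 0.552 [1.3 4.3 1.5] 2.3 5.12
sq 0.491 [-2.2 -5.5  5.2] 19.3 5.35
hold 0.488 [-2.3 -5.1  5.4] 19.3 5.65
```

View pics/sq2.png

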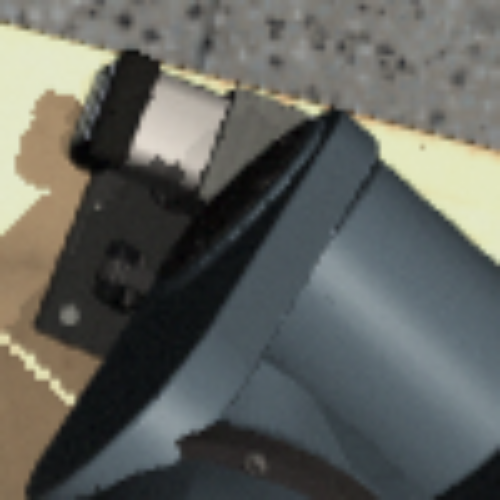

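The arm hides the grip in this view, but the width of 41.5 mm (fully squeezed is 42 mm) at 19 N shows the trigger is at its stop. Now I'll release it and go to the book.

```bash
cat >> h.py <<'E'
G=tool(-XB,-ZB); F=tool(DN,-ZF)
st=lambda t:print(t,round(manip.current_grip_width(),3),np.round(np.array(manip.current_force()),1),round(manip.current_grip_force(),1),np.round(manip.current_ee_pos(),3),round(manip.current_time(),2))
E
python3 - <<'E'
from h import *
manip.set_gripper(.72); manip.move_l(S(-75,-4,133),max_speed=.05); manip.set_gripper(1.0); manip.dwell(.3); st("rel")
manip.move_l(S(-75,-4,280),max_speed=.15); st("up")
p,d=manip.grab_frame("side"); k=manip.get_calibration("side"); L=((cloud(d,k)-OS)@RS)*1000
P=L[np.all((L>[-95,8,140])&(L<[-60,45,170]),axis=-1)]; print("trig y",np.percentile(P[:,1],[2,50,98]).round(1),len(P))
manip.move_ptp(TOP+.13*XB,G); st("above book")
manip.set_gripper(.7)
p,d=manip.grab_frame("wrist"); cv2.imwrite("pics/bk1.png",p[:,:,::-1]); k=manip.get_calibration("wrist")
B=(cloud(d,k)-TOP)@np.stack([XB,YB,ZB],1)*1000
m=np.all((B>[-45,-70,-25])&(B<[15,70,25]),axis=-1); P=B[m]; print(len(P)); 
if len(P): print(np.percentile(P,[1,10,50,90,99],axis=0).round(1))
m=np.all((B>[-7,-60,-25])&(B<[15,60,25]),axis=-1); P=B[m]; print(len(P)); 
if len(P): print(np.percentile(P,[1,10,50,90,99],axis=0).round(1))
E
```

```text
rel 0.996 [0.1 1.  0.3] 0.0 [ 0.376 -0.281  0.133] 6.97
up 1.002 [-0.7  0.2  0.2] 0.0 [ 0.376 -0.281  0.279] 8.11
trig y [16.  23.9 30.6] 102
above book 1.0 [-0.2  0.5  0.6] 0.0 [ 0.531 -0.051  0.264] 9.25
1677
[[-33.1 -48.5  -7.8]
 [ -3.  -37.6  -6.1]
 [ -1.9   7.6   0.1]
 [ -1.   46.1   7. ]
 [ -0.2  52.3   8.5]]
1634
[[ -4.  -48.5  -7.8]
 [ -2.9 -37.7  -6.1]
 [ -1.9   6.5   0.1]
 [ -1.   44.1   7. ]
 [ -0.2  51.7   8.5]]
```

View pics/bk1.png

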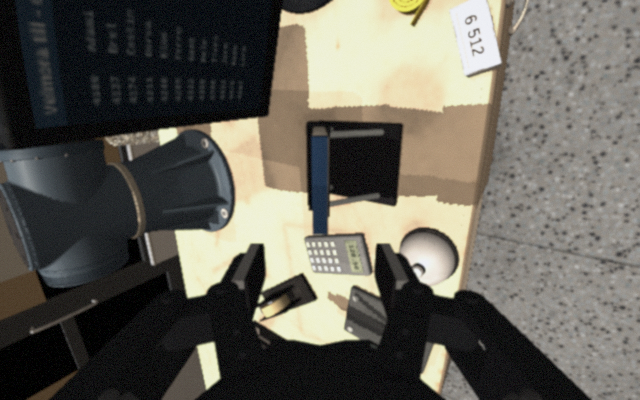

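The trigger is back at rest, with its y profile the same as before. The wrist view shows the book's top edge at (320,130)-(320,230), and depth confirms it within 2 mm of where I expected. Next I'll grasp and draw it out.

```bash
python3 - <<'E'
from h import *
T=TOP-.002*XB+.0015*YB
manip.move_l(T-DEP*XB,max_speed=.12); st("in")
manip.set_gripper(0,40); manip.dwell(.2); st("grip")
manip.move_l(T+(.03-DEP)*XB,max_speed=.06); st("30")
if manip.current_grip_width()>.1:
    manip.move_l(T+(.24-DEP)*XB,max_speed=.15); manip.dwell(.15); st("out")
E
```

```text
in 0.699 [ 0.2 -0.  -0.1] 0.0 [ 0.433 -0.021  0.113] 11.36
grip 0.194 [-1.3 -0.2  5.2] 40.3 [ 0.432 -0.021  0.113] 12.02
30 0.198 [-1.2 -0.2  0. ] 39.9 [ 0.449 -0.026  0.137] 12.67
out 0.193 [-0.5 -0.8 -1.1] 39.8 [ 0.563 -0.057  0.311] 14.37
```

```bash
python3 - <<'E'
from h import *
p=COV-.0085*ZF+np.array([0,0,.076-DEP])
manip.move_ptp(p+[0,0,.12],F); st("above")
manip.move_l(p,max_speed=.1); manip.dwell(.5); st("final")
for c in ["side","top"]:
    im,d=manip.grab_frame(c); L=((cloud(d,manip.get_calibration(c))-OS)@RS)*1000
    cv2.imwrite(f"pics/f_{c}.png",cv2.resize(im[100:290,150:430],None,fx=2.8,fy=2.8)[:,:,::-1])
    m=np.all((L>[-65,150,70])&(L<[65,215,235]),axis=-1); P=L[m]; print(c,len(P)); print(np.percentile(P,[1,10,50,90,99],axis=0).round(1))
    for n in ("ticket_book","service_bell","calculator","trigger_pad"):
        r=manip.look_for(c,n); print(n,[(np.round(RS.T@(np.array(x["at"])-OS)*1000).tolist(),np.round(x["at"],3).tolist(),round(x["confidence"],2)) for x in r[:1]])
E
```

```text
above 0.194 [ 0.5  0.4 -1.1] 39.7 [ 0.518 -0.134  0.307] 15.78
final 0.198 [ 0.2  0.  -1.1] 39.7 [ 0.518 -0.134  0.187] 17.63
side 889
[[-35.3 162.8  89.9]
 [  3.2 179.4 108.9]
 [ 47.1 191.3 185.8]
 [ 50.4 200.  228.9]
 [ 51.9 210.4 234.5]]
ticket_book [([49.0, 191.0, 185.0], [0.565, -0.147, 0.185], 0.96)]
service_bell [([22.0, 155.0, 31.0], [0.526, -0.171, 0.031], 0.92)]
calculator [([-130.0, 93.0, 12.0], [0.362, -0.17, 0.012], 0.77)]
trigger_pad [([-71.0, 22.0, 158.0], [0.39, -0.258, 0.158], 0.69)]
top 0Traceback (most recent call last):
  File "<stdin>", line 8, in <module>
    return _quantile_unchecked(
        a, q, axis, out, overwrite_input, method, keepdims, weights)
    return _ureduce(a,
                    func=_quantile_ureduce_func,
    ...<5 lines>...
                    overwrite_input=overwrite_input,
                    method=method)
    r = func(a, **kwargs)
    result = _quantile(arr,
                       quantiles=q,
    ...<2 lines>...
                       out=out,
                       weights=wgt)
    slices_having_nans = np.isnan(arr[-1, ...])
                                  ~~~^^^^^^^^^
IndexError: index -1 is out of bounds for axis 0 with size 0
```

View pics/f_side.png

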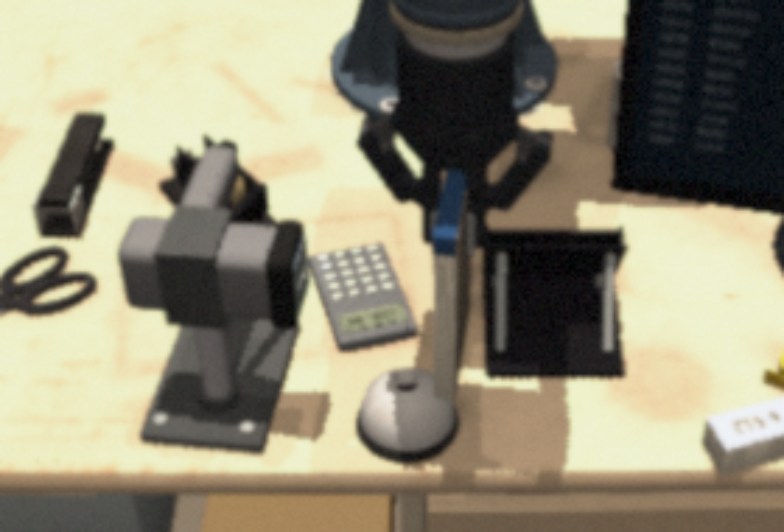

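The picture shows the book upright with its dark band up, parallel to the scanner's window (book edge at (447,290), window at (300,265)). It hangs clear of the bell, whose top is at 58 mm against the book's bottom edge at about 88 mm. The bell, the calculator and the trigger are where they were. I'm handing it in.

```bash
python3 - <<'E'
from h import *
st("end"); print(np.abs(manip.current_joint_vel()).max()); print(manip.sign_off())
E
```

```text
end 0.2 [ 0.6 -0.3 -1.5] 39.7 [ 0.518 -0.134  0.187] 17.93
0.0013685404018184916
the job is handed in; nothing more can be done
None
```

I squeezed the scanner's trigger fully and let it spring back, then drew the book out; it is held upright and still about 10 cm square in front of the window, and the job was handed in at about 18 s (the hand-in returned no verdict).

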